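# Check the gap under the guide bridge with the wide gauge

### The arm

A 6-joint arm with a two-finger parallel gripper is mounted at the origin on the work surface; the furniture and walls round the work are solid. World frame = base frame: x ahead of the robot, y to its left, z up, the work surface at z = 0. Lengths are in m, angles in degrees, forces in N, time in s.
With the tool pointing down it reaches from about 0.35 to 0.875 m from the base axis. Payload 4.2 kg.
Tool frame: the origin (TCP) lies at the very end of the fingers, on their centre line; the grasp point (between the pads) lies 19 mm behind it; z points along the fingers, y is the line along which they close (so a half turn about z gives the same grasp; the last joint's range is limited). The gripper opens to 87 mm and grips with 3 to 60 N. Pads are 19 mm wide; open, the fingers measure 117 mm over their backs; the gripper's body (75 mm by 190 mm) begins 51 mm behind the grasp point.
Start: joints at [87.64, 22.042, 0.453, 0, -68.411, -14.817], TCP at [0.185, 0.597, 0.223] pointing down, gripper open.
Joint ranges: [-179.83, 179.83], [-69.29, 118.12], [-61.27, 80.66], [-181.25, 117.63], [-171.15, -9.14], [-177.46, 177.46]. Speed limits (degrees/s): [159.86, 159.86, 180, 180, 180, 180].

### API

Orientations are given as a 3x3 rotation matrix whose columns are the frame's x, y, z axes.
In Python, from station import sense, cams, r gives the robot as it stands. The module is installed in compiled form; this text tells all that it offers.
- The arm moves only by the tool step_arm, never from a script. Its argument "targets" is text: rows parted by semicolons, each of 4 numbers parted by spaces: the shift along the tool's x, y, z in cm, then the turn about the tool's z in degrees. In form: x y z turn; .... A call has 1 to 12 rows; each row shifts and turns the commanded pose from where the row before left it, along the tool's axes as they then stand; what a row does not reach is not made up. A row lasts 1/12 s, in which the tool goes at most 41.7 mm and 7.16 degrees, less where a joint would pass 70% of its speed; a pose out of reach is approached as far as the arm can. A call with a gripper value outside its range is refused whole. "claw" is the finger opening in cm, from 0 to 8.7, set as the call begins (left out, the last holds). The fingers move at their own pace and stop on an object; the grip force is fixed at half the most. Time passes only in rows, so rows that do not move let the fingers close. It gives the time, the measured TCP pose, the force, the opening and the grip force at its end, in the units of the state.
- sense(): the state, without advancing time (a new reading comes with each control period).
- cams.capture(name): name is "scene" or "top" or "wrist"; returns a dict with "frame" (480x640x3 uint8, blue, green, red), "vertical_fov" (degrees; the focal length in pixels is half the picture's height over the tangent of half this angle, whatever the lens; pixels are square), "cx", "cy" (the principal point, pixels), "eye" and "rotation" of the camera in the world; the wrist camera has in their place "tool_from_camera" (4x4, takes a point from camera to tool coordinates, whose origin is the TCP and whose axes are the flange's). Camera axes: x right, y down, z forward; pixel columns grow to the right and rows downward; lengths in m; the calibration is good to about 2 mm. The wrist camera is an equidistant fisheye: a pixel r from the principal point sees the ray r / f radians off the axis. A picture is of the moment at which its call begins: read the wrist's pose just before it. There is no depth.
- r.finish_job(): hands the job in; it is judged then, once.
The state is a dict: "time_s": time; "joints": joint angles; "joint_velocities": joint speeds; "effort": joint torques, N m; "tcp_pos": TCP position; "ee_rot": TCP orientation; "wrist_force": force on the tool from outside, world axes, zero at the start; "moment": the same for the moment, N m; "gripper_width": opening from 0.0 (shut) to 1.0 (fully open); "gripper_force": force on a finger pad.
Only numpy, scipy, OpenCV 4.12 (cv2) and the standard library are available. Lean on these libraries where they do the work, as an engineer would, in place of code of your own. Each camera call takes 0.05 s, during which the arm holds its last target. There are 200 camera calls.

### The job

Check the gap under the low steel guide bridge on the bench: take the gauge with the wide blade, slide its blade flat along the bench into the gap from the side facing the robot until the handle comes up against the bridge, straight and fully home, and leave it lying there. Do not disturb the narrow-bladed gauge.

Things in the scene. Friction and masses are not known exactly. Their poses are not given: they have to be found in the camera images.
- wide_gauge: loose gauge with the wide blade, 0.2 kg, lying flat. Grooved wooden handle 90 long x 22 wide x 28 high; from its front a flat dark steel blade sticks out 60, is 36 wide and 6 thick, undersides level. Origin: underside of the handle, middle of its length. x points along the handle to the blade (handle x -45 to +45 mm, blade to +105), z up. Grip the handle across its 22 mm (y).
- wide_gauge_tip (a point): tip of the wide gauge's blade: middle of its front end, 105 mm ahead of the gauge's origin and 3 mm above its underside; axes as the gauge
- narrow_gauge: the other gauge, loose: same handle, 90 x 22 x 28 mm, but its blade is only 14 mm wide (60 long, 6 thick); origin and axes as for the wide gauge. To be left alone.
- guide_bridge: low dark steel bridge fixed to the bench: 40 deep, 104 wide (136 over the 8 high foot flanges), 34 high (screw heads to 40). Gap under its bar, open front and back: 60 wide, 14 high; the 28 high handle cannot enter and stops there. Origin: on the bench, in the front face (towards the robot), middle of the gap. x points into the gap, away from the robot (bridge fills x 0 to 40 mm), z up.
Mind the look-alikes: they are no part of the job. What is shaped like the guide_bridge but green is not meant. Leave any white look-alike of the wide_gauge alone.

How it is judged:
By the outcome, as a careful person would: the job done as asked, in the order asked, and still so for the second after the job is handed in, with the robot touching nothing.
It also fails if it takes over 38 s, if anything falls off the work surface, if the arm or the gripper's body presses on something with over 40 N, if the wrist force passes 120 N, or if a joint passes its speed limit or range.

## Working session

There is one attempt and no reset: what is moved stays moved. The work goes in short steps, Python scripts to look and compute and a tool call to move; the robot and the scene stay as the last step left them, time stands still between calls to the robot, and variables do not carry over. Pictures are saved under pics/ and viewed, at most 10 in all, crops included, and the job is handed in when it is done.

Besides the shell and the picture viewer there is one more tool, called after "Call:" as name(argument=value, ...) on one line, values as JSON. step_arm: Moves the arm, as the interface text tells. Its arguments: {"type":"object","properties":{"targets":{"type":"string"},"claw":{"type":"number"}},"required":["targets"]}

```bash
mkdir -p pics
cat > h.py <<'E'
import numpy as np, cv2
from station import sense, cams, r
def snap(n,fn):
    s=sense(); c=cams.capture(n); cv2.imwrite(f'pics/{fn}.png',c['frame']); 
    c['s']=s
    import pickle; pickle.dump(c,open(f'pics/{fn}.pkl','wb')); return c
def load(fn):
    import pickle; return pickle.load(open(f'pics/{fn}.pkl','rb'))
def ray(c,u,v):
    f=240/np.tan(np.radians(c['vertical_fov'])/2)
    d=np.array([u-c['cx'],v-c['cy']])
    if 'eye' in c:
        return np.array(c['eye']),np.array(c['rotation'])@np.array([d[0]/f,d[1]/f,1])
    R=np.array(c['s']['ee_rot']);p=np.array(c['s']['tcp_pos']);T=np.array(c['tool_from_camera'])
    rr=np.hypot(*d);th=rr/f
    q=np.array([*(d/rr*np.sin(th)),np.cos(th)])
    return p+R@T[:3,3],R@T[:3,:3]@q
def pt(c,u,v,z):
    o,d=ray(c,u,v); return (o+d*(z-o[2])/d[2])
def crop(fn,u0,v0,w,h,k,out):
    cv2.imwrite(f'pics/{out}.png',cv2.resize(cv2.imread(f'pics/{fn}.png')[v0:v0+h,u0:u0+w],None,fx=k,fy=k,interpolation=cv2.INTER_CUBIC))
E
python3 - <<'E'
from h import *
for n in ('top','wrist'):
    c=snap(n,n+'0'); print({k:v for k,v in c.items() if k not in('frame',)})
E
```

```text
{'vertical_fov': 48.437055932111264, 'cx': 321.3132441860144, 'cy': 243.5823839512628, 'eye': array([0.29988409, 0.05666945, 0.99283481]), 'rotation': array([[-0.0087925 , -0.98580453,  0.16766669],
       [-0.99995562,  0.00923552,  0.00186267],
       [-0.00338472, -0.16764287, -0.98584198]]), 's': {'time_s': 0.0, 'joints': array([ 8.76412742e+01,  2.20891380e+01,  3.80111802e-01, -2.75314742e-02,
       -6.84118625e+01, -1.48167130e+01]), 'joint_velocities': array([-0.03675067,  0.04907258, -0.04217801, -0.06639118, -0.02979389,
       -0.04883709]), 'effort': array([-1.68588176e-04, -3.90665495e+01,  1.87408161e+01,  4.21989307e+00,
        1.10015343e-02, -2.01017997e-04]), 'tcp_pos': array([0.18437106, 0.59655589, 0.22148276]), 'ee_rot': array([[ 9.55352704e-01, -2.95467303e-01, -5.33262871e-04],
       [-2.95467765e-01, -9.55350424e-01, -2.08968878e-03],
       [ 1.07981799e-04,  2.15395182e-03, -9.99997674e-01]]), 'wrist_force': array([1.01147306, 0.38408472, 0.42153801]), 'moment': array([0.05165099, 0.03381934, 0.01903811]), 'gripper_force': 0.0, 'gripper_width': 1.00117117
[... 578 characters left out ...]
27636e+01, -1.48161509e+01]), 'joint_velocities': array([ 0.03257871, -0.00055102,  0.07987428,  0.13037144, -0.07099153,
       -0.04838962]), 'effort': array([-1.15603143e-04, -3.92043829e+01,  1.88166261e+01,  4.23954651e+00,
        1.38438420e-02, -4.22509277e-05]), 'tcp_pos': array([0.18437619, 0.59656574, 0.22149453]), 'ee_rot': array([[ 9.55348283e-01, -2.95481563e-01, -5.51070291e-04],
       [-2.95482065e-01, -9.55346053e-01, -2.06597630e-03],
       [ 8.39950782e-05,  2.13655830e-03, -9.99997714e-01]]), 'wrist_force': array([ 0.16988736,  0.18935906, -0.09289085]), 'moment': array([ 0.00553494, -0.02029323, -0.00987869]), 'gripper_force': 0.0, 'gripper_width': 0.9981189035566057}}
```

View pics/top0.png

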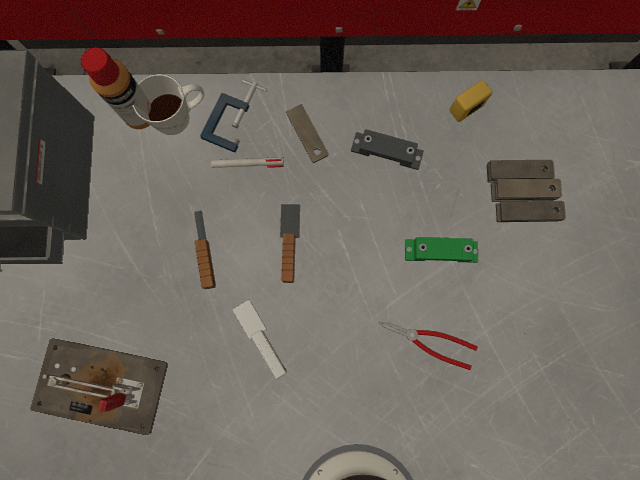

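Candidates for the gauge: brown handle with wide blade at (289,243), brown with narrow blade at (204,250), white look-alike at (259,338). For the bridge: dark at (387,149), green at (441,250). I choose (289,243) and (387,149), and check both in one crop.

Run:
```python
from h import *
crop('top0',265,115,175,175,3.4,'c1')
```

```text
(no output)
```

View pics/c1.png

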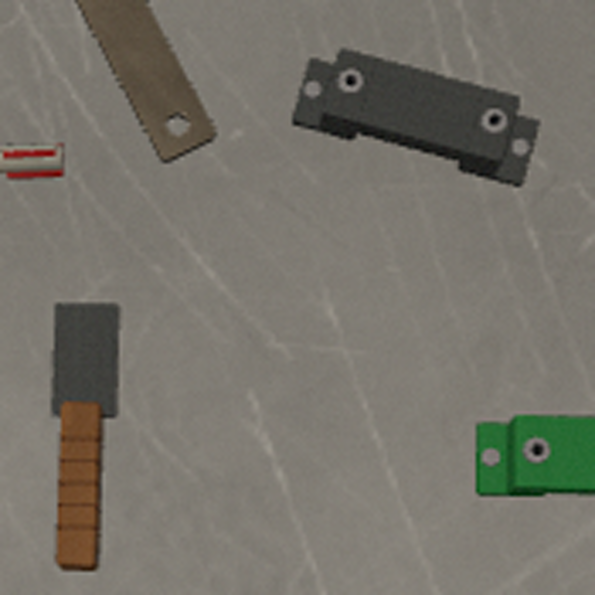

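The crop confirms a wide blade with brown handle: tip corners (55,303),(119,304), handle back about (77,566). It also shows the dark bridge, with screws at (350,81),(494,120) and flange front corners at (293,125),(523,185).

```bash
cat > m.py <<'E'
from h import *
c=load('top0')
P=lambda x,y,z:pt(c,265+(x+.5)/3.4-.5,115+(y+.5)/3.4-.5,z)
b=[P(55,303,.006),P(119,304,.006),P(52,414,.006),P(117,416,.006)]
tip=(b[0]+b[1])/2; root=(b[2]+b[3])/2
print('tip',tip,'root',root,'len',np.linalg.norm(tip-root),'w',np.linalg.norm(b[0]-b[1]))
h0=P(81,403,.028);h1=P(77,562,.028);print('handle',h0,h1,np.linalg.norm(h0-h1))
a=tip-h1;print('yaw',np.degrees(np.arctan2(a[1],a[0])),'orig',(h0+h1)/2, tip[:2]-.105*a[:2]/np.hypot(*a[:2]))
s=[P(350,81,.04),P(494,120,.04)];f=[P(293,125,.008),P(523,185,.008)];g=[P(307,58,.008),P(539,118,.008)]
for n,q in(('screw',s),('front',f),('back',g)):
    d=q[0]-q[1];print(n,(q[0]+q[1])/2,np.linalg.norm(d),'yaw',np.degrees(np.arctan2(d[1],d[0]))-90)
E
python3 m.py
```

```text
tip [0.54474598 0.11692461 0.006     ] root [0.48139722 0.11824679 0.006     ] len 0.06336254696104296 w 0.03579209218108292
handle [0.48397326 0.11877444 0.028     ] [0.39767026 0.12077658 0.028     ] 0.08632622179872282
yaw -1.5002548284464217 orig [0.44082176 0.11977551 0.028     ] [0.43978197 0.11967366]
screw [ 0.64925895 -0.06922758  0.04      ] 0.08185513042973352 yaw -16.5063947493649
front [ 0.62883007 -0.06445707  0.008     ] 0.1340852794077832 yaw -15.856650786110094
back [ 0.66847065 -0.07412509  0.008     ] 0.1360587604753727 yaw -15.837917051195532
```

Call:
step_arm(targets="0 0 0 -5.2; 0 0 0 -5.2; 0 0 0 -5.2; 1.8 3.1 0 0; 1.8 3.1 0 0; 1.8 3.1 0 0; 1.8 3.1 0 0; 1.8 3.1 0 0; 1.8 3.1 0 0; 1.8 3.1 0 0; 1.8 3.1 0 0", claw=6)

```text
time_s: 1.02
tcp_pos: [0.3219, 0.3433, 0.2223]
ee_rot: [[1.0, -0.027, -0.0], [-0.027, -1.0, -0.0], [-0.0, 0.0, -1.0]]
wrist_force: [1.7, -0.1, -0.4]
gripper_width: 0.691
gripper_force: 0.0
```

Call:
step_arm(targets="1.8 3.1 1 0; 1.8 3.1 1 0; 1.8 3.1 1 0; 1.8 3.1 1 0; 1.8 3.1 1 0; 1.8 3.1 1 0; 1.8 3.1 1 0; 0 0 0 0; 0 0 0 0")

```text
time_s: 1.77
tcp_pos: [0.4416, 0.123, 0.1516]
ee_rot: [[0.999, -0.032, -0.002], [-0.032, -0.999, -0.001], [-0.002, 0.001, -1.0]]
wrist_force: [0.2, 1.5, 0.4]
gripper_width: 0.691
gripper_force: 0.0
```

Run:
```python
from h import *
c=snap('wrist','w1'); print(c['s']['tcp_pos'],c['s']['ee_rot'])
```

```text
[0.4415844  0.12295068 0.15160981] [[ 0.99949566 -0.03169024 -0.00203795]
 [-0.0316928  -0.99949689 -0.00123609]
 [-0.00199775  0.00130006 -0.99999716]]
```

View pics/w1.png

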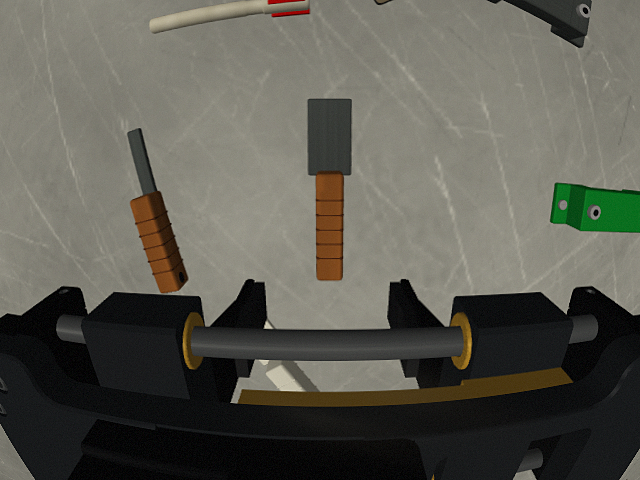

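The wrist view shows the gauge centred between the fingers: blade tip corners (308,99),(351,98), handle from (329,174) to (329,279).

Run:
```python
from h import *
c=load('w1')
for n,u,v,z in(('tipL',308,99,.006),('tipR',351,98,.006),('rootL',307.5,175,.006),('rootR',351,174,.006),('hf',329.5,172,.028),('hb',329.3,278,.028)):
    print(n,pt(c,u,v,z).round(4))
R=np.array(c['s']['ee_rot']);p=np.array(c['s']['tcp_pos'])
g=np.array([.44,.12,.003]);print(R.T@(g-p))
```

```text
tipL [0.5471 0.1343 0.006 ]
tipR [0.5469 0.0993 0.006 ]
rootL [0.4839 0.137  0.006 ]
rootR [0.4836 0.1009 0.006 ]
hf [0.4884 0.1188 0.028 ]
hb [0.4004 0.1215 0.028 ]
[-0.0011932   0.00280621  0.14861626]
```

Call:
step_arm(targets="0.1 0.3 2 0; 0 0 2 0; 0 0 2 0; 0 0 2 0; 0 0 2 0; 0 0 2 0; 0 0 1.5 0; 0 0 0.8 0; 0 0 0.4 0; 0 0 0 0; 0 0 0 0")

```text
time_s: 2.73
tcp_pos: [0.443, 0.1227, 0.0062]
ee_rot: [[1.0, -0.026, 0.001], [-0.026, -1.0, 0.001], [0.001, -0.001, -1.0]]
wrist_force: [-0.5, -0.3, 0.3]
gripper_width: 0.687
gripper_force: 0.0
```

Call:
step_arm(targets="0 0 0 0; 0 0 0 0; 0 0 0 0; 0 0 0 0; 0 0 0 0; 0 0 0 0; 0 0 0 0; 0 0 0 0", claw=0)

```text
time_s: 3.4
tcp_pos: [0.4425, 0.1217, 0.0056]
ee_rot: [[1.0, -0.027, -0.0], [-0.027, -1.0, -0.0], [-0.0, 0.0, -1.0]]
wrist_force: [-0.0, -0.5, 1.5]
gripper_width: 0.247
gripper_force: 29.9
```

Call:
step_arm(targets="0 0 -1 0; 0 0 -0.5 4.8; 0 0 0 4.8; 0 0 0 4.8; 1.7 2.5 0 0; 1.7 2.5 0 0; 1.7 2.5 0 0; 1.7 2.5 0 0; 1.7 2.7 0 0; 0 0 0 0; 0 0 0 0")

```text
time_s: 4.32
tcp_pos: [0.489, -0.0252, 0.02]
ee_rot: [[0.96, -0.279, -0.001], [-0.279, -0.96, -0.0], [-0.001, 0.0, -1.0]]
wrist_force: [0.2, -0.5, -1.3]
gripper_width: 0.25
gripper_force: 29.9
```

Run:
```python
from h import *
c=snap('wrist','w2'); print(c['s']['tcp_pos'],c['s']['ee_rot'],c['s']['gripper_width'])
```

```text
[ 0.48902371 -0.02516786  0.02001676] [[ 9.60338624e-01 -2.78834285e-01 -1.08088645e-03]
 [-2.78834555e-01 -9.60339148e-01 -1.04883182e-04]
 [-1.00877254e-03  4.02111863e-04 -9.99999410e-01]] 0.24970221810552837
```

View pics/w2.png

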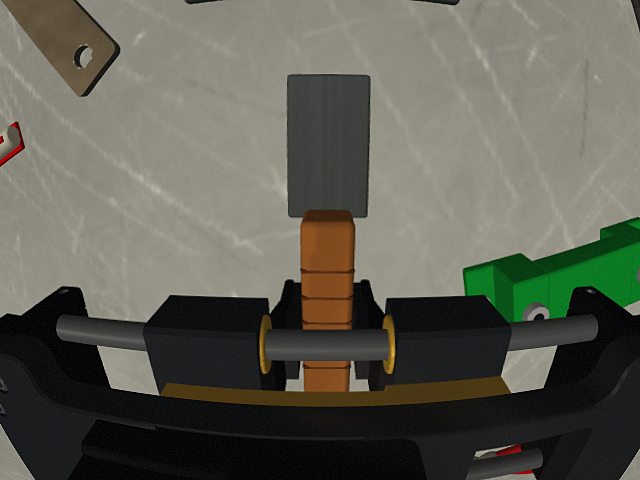

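The bridge's front flange corners are just in view at about (187,2) and (459,4); the blade is centred at x≈329, with the tip at y≈75.

```bash
python3 - <<'E'
from h import *
c=load('w2');R=np.array(c['s']['ee_rot']);p=np.array(c['s']['tcp_pos'])
for n,u,v,z in(('fl',187,2,.008),('fr',459,4,.008),('tipL',288,75,.0205),('tipR',369.5,75,.0205),('rootL',288.5,216,.0205),('rootR',368,216,.0205)):
    q=pt(c,u,v,z);print(n,q.round(4),'tool mm',(1000*R.T@(q-p)).round(1))
for q in([.629,-.0645,.008],): print((1000*R.T@(np.array(q)-p)).round(1))
E
python3 - <<'E'
import sys; sys.path.insert(0,'.')
from h import *
import os; os.chdir('.')
im=cv2.imread('pics/w2.png'); cv2.imwrite('pics/w2c.png',cv2.resize(im[0:100,150:500],None,fx=2.2,fy=2.2,interpolation=cv2.INTER_CUBIC))
E
```

```text
fl [ 0.6502 -0.0016  0.008 ] tool mm [148.3 -67.6  11.8]
fr [ 0.6117 -0.1281  0.008 ] tool mm [146.5  64.7  11.9]
tipL [ 0.5938 -0.039   0.0205] tool mm [104.4 -16.   -0.6]
tipR [ 0.5841 -0.0724  0.0205] tool mm [104.5  18.9  -0.6]
rootL [ 0.5339 -0.0209  0.0205] tool mm [ 41.9 -16.6  -0.5]
rootR [ 0.524  -0.0552  0.0205] tool mm [42.  19.1 -0.5]
[145.4  -1.3  11.9]
```

View pics/w2c.png

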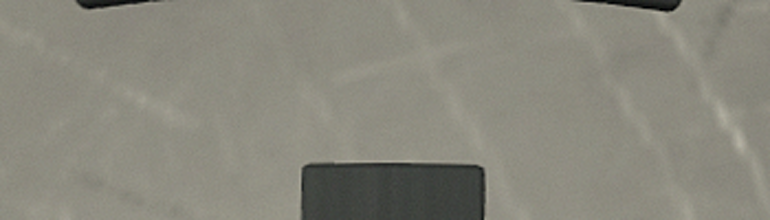

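Call:
step_arm(targets="0 -0.25 0.7 0; 0 0 0.5 0; 0 0 0.2 0; 1 0 0 0; 1 0 0 0; 1 0 0 0; 1 0 0 0; 1 0 0 0; 1 0 0 0; 0 0 0 0; 0 0 0 0")

```text
time_s: 5.28
tcp_pos: [0.548, -0.0381, 0.0062]
ee_rot: [[0.961, -0.276, -0.0], [-0.276, -0.961, 0.0], [-0.0, 0.0, -1.0]]
wrist_force: [-0.3, -0.7, -1.1]
gripper_width: 0.249
gripper_force: 30.0
```

Run:
```python
from h import *
c=snap('wrist','w3'); print(c['s']['tcp_pos'],c['s']['ee_rot'],c['s']['gripper_width'])
```

```text
[ 0.54796224 -0.0381037   0.00623243] [[ 9.61082724e-01 -2.76260423e-01 -4.20556393e-04]
 [-2.76260420e-01 -9.61082814e-01  6.73051725e-05]
 [-4.22783277e-04  5.14972470e-05 -9.99999909e-01]] 0.24943287514129941
```

View pics/w3.png

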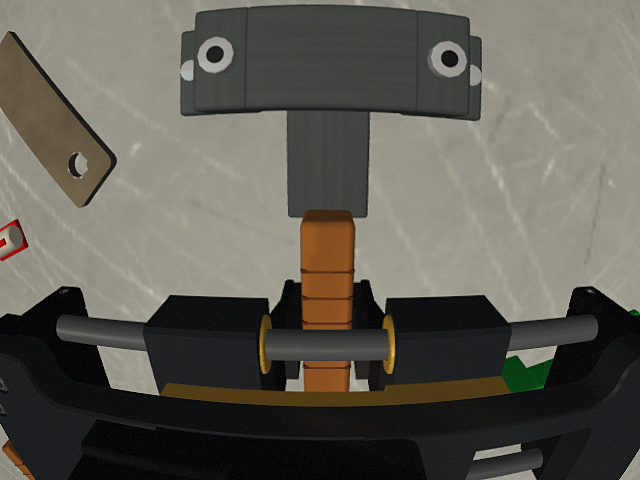

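The blade is in the gap. The screws are at (215,54),(448,59) and the flange front corners at (181,114),(480,119).

Run:
```python
from h import *
c=load('w3');R=np.array(c['s']['ee_rot']);p=np.array(c['s']['tcp_pos'])
def m(n,a,b,z):
    A,B=[1000*R.T@(pt(c,*q,z)-p) for q in(a,b)];d=B-A
    print(n,'mid',((A+B)/2).round(1),'len',np.hypot(d[0],d[1]).round(1),'turn',np.degrees(np.arctan2(-d[0],d[1])).round(2))
m('screw',(215,54),(448,59),.04)
m('flange0',(181,114),(480,119),0.)
m('flange8',(181,114),(480,119),.008)
m('root',(288,216),(368,216),.006)
m('bladefwd',(288,115),(369.5,115),.006)
```

```text
screw mid [108.1   2.4 -33.8] len 81.5 turn 1.05
flange0 mid [89.3  2.6  6.2] len 140.6 turn 0.83
flange8 mid [88.9  2.5 -1.8] len 133.9 turn 0.83
root mid [41.8  1.2  0.2] len 36.1 turn -0.04
bladefwd mid [86.8  1.5  0.2] len 35.2 turn -0.08
```

Call:
step_arm(targets="0 -0.05 0 0.9; 0.8 0 0 0; 0.8 0 0 0; 0.8 0 0 0; 0.7 0 0 0; 0.5 0 0 0; 0.3 0 0 0; 0 0 0 0; 0 0 0 0")

```text
time_s: 6.08
tcp_pos: [0.5849, -0.0487, 0.0063]
ee_rot: [[0.957, -0.291, -0.001], [-0.291, -0.957, 0.0], [-0.001, 0.0, -1.0]]
wrist_force: [-0.2, -0.9, -1.1]
gripper_width: 0.252
gripper_force: 30.0
```

Call:
step_arm(targets="0.1 0 0 0; 0.1 0 0 0; 0 0 0 0; 0 0 0 0")

```text
time_s: 6.42
tcp_pos: [0.587, -0.0491, 0.0066]
ee_rot: [[0.957, -0.29, -0.0], [-0.29, -0.957, 0.0], [-0.0, -0.0, -1.0]]
wrist_force: [-0.1, -0.6, -0.6]
gripper_width: 0.246
gripper_force: 30.0
```

Call:
step_arm(targets="0.1 0 0 0; 0.1 0 0 0; 0 0 0 0; 0 0 0 0")

```text
time_s: 6.75
tcp_pos: [0.589, -0.0498, 0.0066]
ee_rot: [[0.957, -0.29, 0.0], [-0.29, -0.957, 0.0], [0.0, -0.0, -1.0]]
wrist_force: [0.3, 0.1, -0.9]
gripper_width: 0.254
gripper_force: 30.0
```

Call:
step_arm(targets="0.1 0 0 0; 0.1 0 0 0; 0 0 0 0; 0 0 0 0")

```text
time_s: 7.08
tcp_pos: [0.5896, -0.0503, 0.0062]
ee_rot: [[0.957, -0.291, -0.003], [-0.291, -0.957, -0.0], [-0.003, 0.001, -1.0]]
wrist_force: [-3.6, 2.1, -0.6]
gripper_width: 0.252
gripper_force: 30.0
```

Call:
step_arm(targets="0 0 0.05 0; 0.1 0 0 0; 0.1 0 0 0; 0 0 0 0; 0 0 0 0")

```text
time_s: 7.5
tcp_pos: [0.5896, -0.0505, 0.0057]
ee_rot: [[0.957, -0.291, -0.006], [-0.291, -0.957, 0.0], [-0.006, 0.002, -1.0]]
wrist_force: [-8.9, 5.2, 4.1]
gripper_width: 0.248
gripper_force: 30.0
```

Run:
```python
from h import *
c=snap('wrist','w4'); print(c['s']['tcp_pos'],c['s']['wrist_force'],c['s']['moment'])
```

```text
[ 0.58961636 -0.05051355  0.00569112] [-8.93403073  5.15645438  4.06960787] [1.4218781  2.35765056 0.08059927]
```

View pics/w4.png

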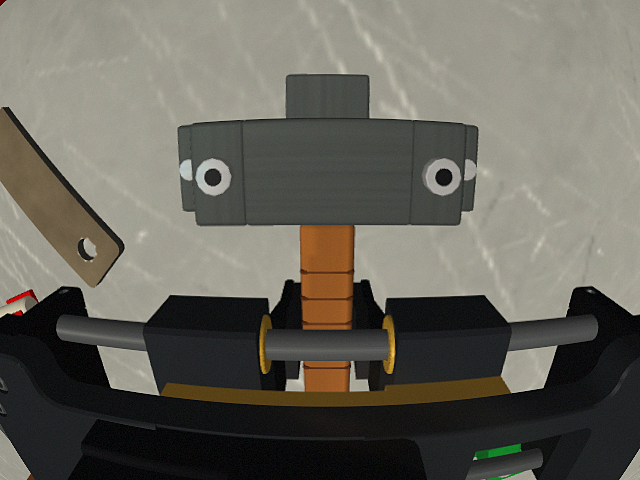

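The handle is against the bridge, and the blade comes out centred behind it at (328,95). Relaxing the push, then releasing.

Call:
step_arm(targets="-0.1 0 0 0; -0.05 0 0 0; 0 0 0 0; 0 0 0 0")

```text
time_s: 7.88
tcp_pos: [0.5896, -0.0505, 0.0057]
ee_rot: [[0.957, -0.291, -0.004], [-0.291, -0.957, -0.0], [-0.003, 0.001, -1.0]]
wrist_force: [-4.8, 3.2, 0.5]
gripper_width: 0.247
gripper_force: 30.0
```

Call:
step_arm(targets="0 0 0 0; 0 0 0 0; 0 0 0 0; 0 0 0 0; 0 0 0 0; 0 0 0 0", claw=4.5)

```text
time_s: 8.38
tcp_pos: [0.5918, -0.0505, 0.0062]
ee_rot: [[0.957, -0.29, 0.001], [-0.29, -0.957, 0.0], [0.001, -0.0, -1.0]]
wrist_force: [-0.0, -0.3, 0.2]
gripper_width: 0.505
gripper_force: 0.0
```

Call:
step_arm(targets="0 0 -0.5 0; 0 0 -1 0; 0 0 -1.5 0; 0 0 -2 0; 0 0 -2 0; 0 0 -2 0; 0 0 -2 0; 0 0 0 0; 0 0 0 0")

```text
time_s: 9.13
tcp_pos: [0.5923, -0.0503, 0.1182]
ee_rot: [[0.957, -0.29, 0.004], [-0.29, -0.957, 0.001], [0.004, -0.002, -1.0]]
wrist_force: [0.2, 0.2, -0.4]
gripper_width: 0.514
gripper_force: 0.0
```

Run:
```python
from h import *
c=snap('wrist','w5'); print(c['s']['tcp_pos'],c['s']['ee_rot'])
```

```text
[ 0.59225945 -0.05034358  0.11819709] [[ 9.56940071e-01 -2.90255922e-01  4.14731526e-03]
 [-2.90261260e-01 -9.56947156e-01  7.35684208e-04]
 [ 3.75522485e-03 -1.90781065e-03 -9.99991129e-01]]
```

View pics/w5.png

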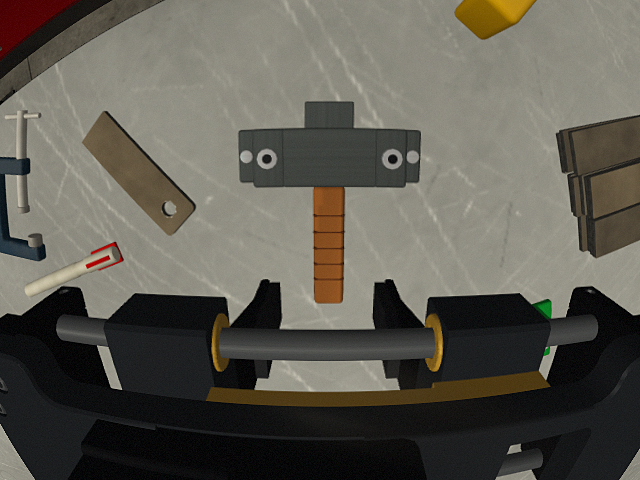

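The gauge lies straight in the bridge, tip edge at y≈102 and handle rear at (328,302). One numeric check before handing in.

Run:
```python
from h import *
c=load('w5');R=np.array(c['s']['ee_rot']);p=np.array(c['s']['tcp_pos'])
for n,u,v,z in(('tipL',305,102,.006),('tipR',353.5,102,.006),('rear',328.3,302,.026),('scrL',266.5,159.5,.04),('scrR',392.5,160,.04),('barfrontL',254,187,.034),('barfrontR',406,187.5,.034)):
    print(n,(1000*R.T@(pt(c,u,v,z)-p))[:2].round(1))
```

```text
tipL [100.6 -15.3]
tipR [100.7  19.9]
rear [-47.3   1.7]
scrL [ 61.1 -38.7]
scrR [60.9 43.4]
barfrontL [ 42.1 -48.9]
barfrontR [41.9 54.4]
```

```bash
python3 -c "
from station import r
print(r.finish_job())"
```

```text
the job is handed in; nothing more can be done
None
```

The wide gauge lies flat under the dark steel bridge, its blade straight and centred to within about 1 mm and the handle up against the front face. The narrow gauge was not touched, and the job was handed in at about 9 s.

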